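Proof-pull a glued lid handle

ROBOT

A 6-joint arm with a two-finger parallel gripper is mounted at the origin on a cart in front of the work surface, level with it; the furniture and walls round the work are solid. World frame = base frame: x ahead of the robot, y to its left, z up, the work surface at z = 0. Lengths are in mm, angles in rad, forces in N, time in s.
With the tool pointing down it reaches from about 250 to 775 mm from the base axis. Payload 4 kg.
Tool frame: the origin (TCP) lies midway between the tips of the shut fingers; the grasp point (between the pads) lies 19 mm behind it; z points along the fingers, y is the line along which they close (so a half turn about z gives the same grasp; the last joint's range is limited). The gripper opens to 85 mm and grips with 20 to 120 N. Pads are 22 mm wide; open, the fingers measure 114 mm over their backs; the gripper's body (76 mm by 85 mm) begins 54 mm behind the grasp point. The pads swing forward as they close: fully open they stand 13 mm farther back than shut.
Start: joints at [-1.271, 0.087, 1.371, -0, 1.684, -0.103], TCP at [215.597, -506.002, 206.441] pointing down, gripper open.
Joint ranges: [-3.1, 3.1], [-0.76, 2.03], [0.27, 2.55], [-1.08, 4.22], [0.17, 2.65], [-2.57, 2.57]. Speed limits (rad/s): [2.79, 2.79, 3.14, 3.14, 3.14, 3.14].

INTERFACE

Orientations are given as a unit quaternion [w, x, y, z].
In Python, from station import robot, snapshot, ticket, search_frame, trace gives the robot as it stands. The module is installed in compiled form; this text tells all that it offers.
- The arm moves only by the tool play_rows, never from a script. Its argument "deltas" is a list of rows, each an object of numbers: "tx", "ty", "tz": the shift along the tool's x, y, z in units of 1 m (1.0 is 1 m); "wx", "wy", "wz": the turn, a rotation vector about the tool's x, y, z in units of pi rad (1.0 is pi rad); "grip": the opening, from 0 (shut) to 1 (fully open). In form: [{"tx": .., "ty": .., "tz": .., "wx": .., "wy": .., "wz": .., "grip": ..}, ...]. A call has 1 to 20 rows; each row is the pose to reach, as a shift and turn from the pose commanded when the call began, along the tool's axes at that moment, turning the shorter way round; what a row does not reach only later rows make up. A row lasts 1/10 s, in which the tool goes at most 50 mm and 8.59 degrees, less where a joint would pass 70% of its speed; a pose out of reach is approached as far as the arm can. A call with a number of a shift or a turn outside -1 to 1 is refused whole. A call with a gripper value outside its range is refused whole. The fingers move at their own pace and stop on an object; "squeeze" is the grip in N (left out, the last holds). Time passes only in rows, so rows that repeat a pose let the fingers close. It gives the time, the measured TCP pose, the force, the opening and the grip force at its end, in the units of the state.
- robot.observe(): the state, without advancing time (a new reading comes with each control period).
- snapshot(name): name is "side" or "top" or "wrist"; returns a dict with "frame" (480x640x3 uint8, red, green, blue), "intrinsics" (3x3 intrinsics, pixels), "dist_coeffs" ([k1, k2, p1, p2, k3] as OpenCV has them; the pictures are not rectified), "R" (3x3) and "t" (3): a world point X has camera coordinates R X + t; the wrist camera has in their place "tool_from_camera" (4x4, takes a point from camera to tool coordinates, whose origin is the TCP and whose axes are the flange's). Camera axes: x right, y down, z forward; pixel columns grow to the right and rows downward; lengths in mm; the calibration is good to about 2 mm. A picture is of the moment at which its call begins: read the wrist's pose just before it. There is no depth.
- ticket.hand_in(): hands the job in; it is judged then, once.
Trained networks look in the newest picture that a camera, given by its name, has taken for a name from the list of things; names that differ only in an ending like _2 or _b are one class to them, and where a whole thing is asked for, a point or a joint stands for the part that bears it (a point fixed in the world has none). Each returns a list of dicts, best first, with "p" (0 to 1); they miss things now and then, are a little off and sometimes report something else, mostly with a low value. They report only what shows in the picture. A call takes as long as a camera call. They do not tell look-alikes from the thing itself.
- search_frame(thing, camera): "location" ([x, y, z] in mm, in world coordinates, good to about 4 mm: the middle of the surface that is visible of it).
- trace(thing, camera): "region" (480x640 bool, what is visible of it).
The state is a dict: "time_s": time; "joint_pos": joint angles; "joint_vel": joint speeds; "joint_torque": joint torques, N m; "position": TCP position; "eef_rot": TCP orientation; "force": force on the tool from outside, world axes, zero at the start; "wrist_torque": the same for the moment, N m; "grip_width": finger opening in mm; "grasp_force": force on a finger pad.
Only numpy, scipy, OpenCV 4.12 (cv2) and the standard library are available. Lean on these libraries where they do the work, as an engineer would, in place of code of your own. Each camera call takes 0.05 s, during which the arm holds its last target. There are 200 camera calls.

TASK

Three steel dish lids with newly glued handles are clamped on small spring pull gauges. Prove that the long bar handle holds: grip the bar at its middle and pull it straight up until the gauge's pointer stands midway between the two thick black bars of its scale, hold it there for about two seconds, never pulling past the upper bar, then ease it gently down until it is fully home and let go. Do not pull up the round disc knob or the ball knob.

Things in the scene. Friction and masses are not known exactly. Their poses are not given: they have to be found in the camera images.
- bar_grip (a point): Sizes in mm. Centre of the bar handle: level steel bar 70 long, 12 wide, 12 high, on two posts (clear gap 48) on a steel lid clamped to the gauge's rising plate (88 x 84). At rest 90 above the worktop, 36 above the lid. x axis: along the bar, towards the gauge's white scale plate (57 off, 64 wide, top 118 above the worktop); z: up, the pull. Sides (y) free. Gauge 124 x 92, fixed to the worktop.
- pull_bar (a joint): Rise of the plate carrying the bar handle's lid, in m: 0 fully home, upper stop 0.055. Its pointer meets the lower thick black bar of the scale at 0.020, the upper at 0.040, midway 0.030. A spring draws it down: about 3 N to start it and 3 N more every 10 mm (12 N at 0.030). It snaps home if let go while raised.
- pull_disc (a joint): The same for the second gauge, whose lid has a round flat disc knob 46 mm across: to be left at 0.
- pull_ball (a joint): The same for the third gauge, whose lid has a ball knob 26 mm across: to be left at 0.
Not all that is in view belongs to the job. Leave any green look-alike of the part that bears bar_grip alone.

How it is judged (in metres and radians):
On the way:
1. the bar handle is gripped at its middle (within 30 mm) and pulled up so that the pointer stands between the two thick bars (20 to 40 mm) for 1.5 s on end (value of joint pull_bar between 0.02 and 0.04 m and distance between the grasp point and bar_grip below 0.03 m), for 1.5 s.
At the end, for the whole second after the job is handed in: The bar handle's gauge is back home (risen less than 5 mm) and let go, and the other two gauges are at rest (less than 5 mm) (value of joint each of pull_bar, pull_disc, pull_ball below 0.005 m); the robot touches nothing.
It fails at once if the bar handle is pulled past the upper thick bar (more than 44 mm, overload) (value of joint pull_bar above 0.044 m).
It fails at once if the bar handle's gauge is let snap back (falls faster than 0.45 m/s) (velocity of joint pull_bar below -0.45 m/s).
It fails at once if one of the other two handles is pulled up (more than 8 mm) (value of joint any of pull_disc, pull_ball above 0.008 m).
It also fails if it takes over 32 s, if anything falls off the work surface, if the arm or the gripper's body presses on something with over 40 N, if the wrist force passes 120 N, or if a joint passes its speed limit or range.

## Working session

There is one attempt and no reset: what is moved stays moved. The work goes in short steps, Python scripts to look and compute and a tool call to move; the robot and the scene stay as the last step left them, time stands still between calls to the robot, and variables do not carry over. Pictures are saved under pics/ and viewed, at most 10 in all, crops included, and the job is handed in when it is done.

Besides the shell and the picture viewer there is one more tool, called after "Call:" as name([rows], argument=value, ...), one row to a line, values as JSON. play_rows: Moves the arm, as the interface text tells. Shifts and turns lie within -1 to 1; 1 stands for 1 m of shift or pi rad of turn. Its arguments: {"type":"object","properties":{"deltas":{"type":"array"},"squeeze":{"type":"number"}},"required":["deltas"]}

```bash
mkdir -p pics
python3 - <<'E'
from station import robot, snapshot, search_frame, trace
import cv2, numpy as np
o=robot.observe(); print(o['time_s'],o['position'],o['eef_rot'],o['grip_width'])
ims=[]
for c in ['side','top']:
    s=snapshot(c); cv2.imwrite(f'pics/{c}.png',s['frame'][:,:,::-1])
    np.savez(f'{c}.npz',**{k:np.array(v) for k,v in s.items()})
    for th in ['bar_grip','pull_bar','pull_disc','pull_ball']:
        print(c,th,[(np.round(d['location'],1).tolist(),round(d['p'],2)) for d in search_frame(th,c)])
        if th=='bar_grip':
            for d in trace(th,c)[:3]:
                m=d['region']; ys,xs=np.nonzero(m); print('  trace',round(d['p'],2),xs.min(),xs.max(),ys.min(),ys.max(),m.sum(), s['frame'][m].mean(0).round())
E
```

```text
0.0 [ 215.44481284 -505.45020661  205.23252919] [-1.09822298e-03  9.79785906e-01  2.00045901e-01 -9.58219179e-05] 85.28375465683064
side bar_grip [([451.8, 58.1, 55.4], 0.87), ([615.0, -365.8, 55.0], 0.79)]
  trace 0.57 377 428 311 355 1265 [ 63. 108.  70.]
side pull_bar [([448.0, 56.9, 54.3], 0.73)]
side pull_disc [([607.8, 192.2, 56.8], 0.6)]
side pull_ball []
top bar_grip [([448.2, 64.8, 50.4], 0.7), ([620.4, -347.9, 53.5], 0.62)]
  trace 0.75 278 309 252 284 871 [104. 108. 106.]
top pull_bar [([618.6, -340.3, 57.1], 0.73), ([450.6, 66.4, 56.9], 0.6)]
top pull_disc [([622.7, 187.5, 53.9], 0.58)]
top pull_ball [([434.0, 369.6, 53.3], 0.84)]
```

View pics/top.png

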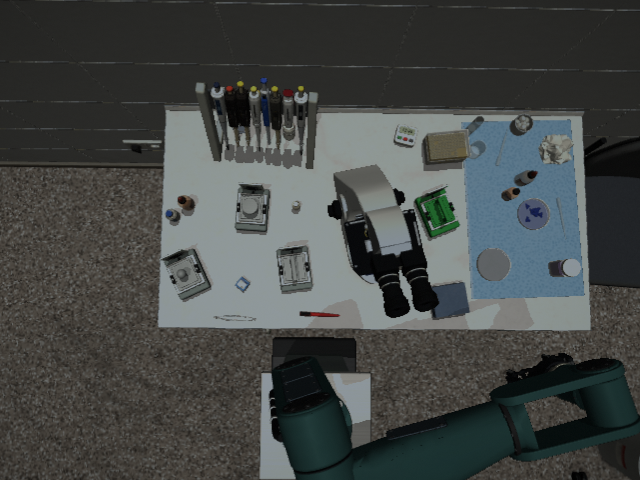

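View pics/side.png

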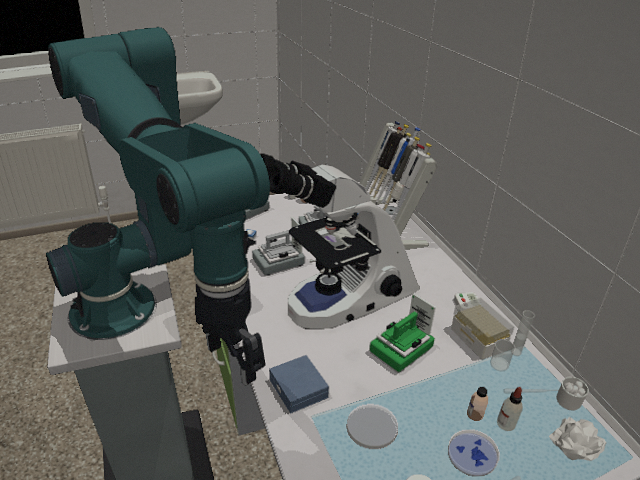

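```bash
cat > h.py <<'E'
import numpy as np, cv2
def proj(P,c):
    d=np.load(f'{c}.npz'); r,_=cv2.Rodrigues(d['R'])
    return cv2.projectPoints(np.float64(P).reshape(-1,1,3),r,d['t'],d['intrinsics'],d['dist_coeffs'])[0].reshape(-1,2)
def unproj(px,z,c):
    d=np.load(f'{c}.npz'); u=cv2.undistortPoints(np.float64(px).reshape(-1,1,2),d['intrinsics'],d['dist_coeffs']).reshape(-1,2)
    out=[]
    for a in u:
        r=d['R'].T@np.r_[a,1]; C=-d['R'].T@d['t']; out.append((C+r*(z-C[2])/r[2])[:2])
    return np.array(out)
E
python3 - <<'E'
import cv2,numpy as np
from h import *
im=cv2.imread('pics/top.png')[225:315,240:360]
cv2.imwrite('pics/c.png',cv2.resize(im,None,fx=6.6,fy=6.6,interpolation=cv2.INTER_CUBIC))
d=np.load('top.npz');print(-d['R'].T@d['t'])
for z in (0,90): print(z,unproj([[200,250],[295,268],[345,280],[400,310],[316,355]],z,'top').round())
E
```

```text
[ 417.4893268    22.12610363 1411.34341522]
0 [[ 503.  345.]
 [ 453.   63.]
 [ 419.  -85.]
 [ 332. -248.]
 [ 200.   -2.]]
90 [[ 497.  325.]
 [ 450.   61.]
 [ 418.  -79.]
 [ 337. -231.]
 [ 214.   -0.]]
```

View pics/c.png

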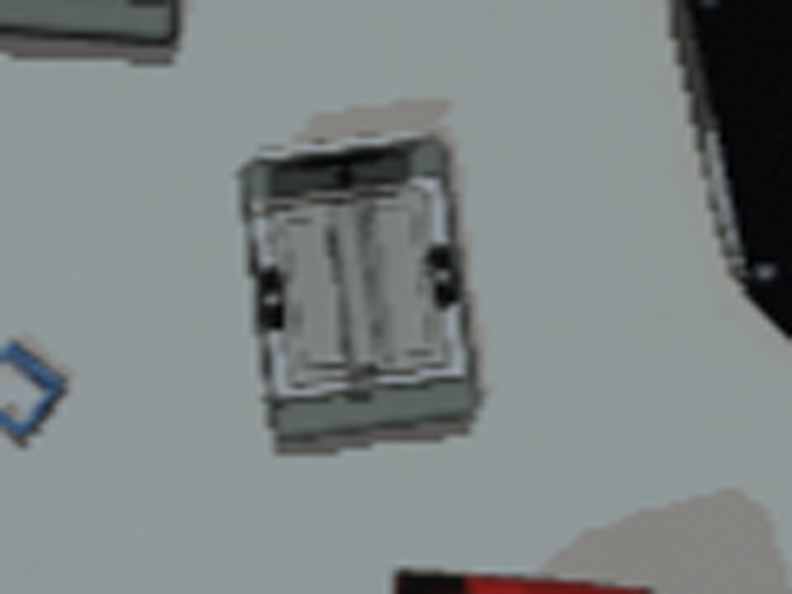

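```bash
cat >> h.py <<'E'
from scipy.spatial.transform import Rotation as Ro
def tool(o): q=o['eef_rot']; return Ro.from_quat([q[1],q[2],q[3],q[0]])
def rel(o,P): return (tool(o).inv().apply(np.float64(P)-o['position'])/1000).round(4)
E
python3 - <<'E'
from h import *
from station import robot
f=lambda x,y:(240+x/6.6,225+y/6.6)
b=unproj([f(345,200),f(368,370)],90,'top');print(b,b.mean(0))
g=unproj([f(275,440),f(243,170),f(475,420),f(440,140)],54,'top')
for a in (b[0]-b[1],g[1]-g[0],g[3]-g[2]): print(np.degrees(np.arctan2(a[1],a[0])))
o=robot.observe()
for r,az in [(300,-67),(300,-45),(300,-20),(300,7),(455,7.8)]:
    a=np.radians(az);print(r,az,rel(o,[r*np.cos(a),r*np.sin(a),205]))
E
```

```text
[[485.45140634  68.56771786]
 [414.22360719  57.91047679]] [449.83750676  63.23909732]
8.50957951905692
7.718425436148393
7.77207601962722
300 -67 [-0.0004 -0.25    0.0015]
300 -45 [ 0.112  -0.2717  0.0014]
300 -20 [ 0.2191 -0.3451  0.0014]
300 7 [ 0.2883 -0.467   0.0014]
455 7.8 [ 0.4389 -0.4301  0.0014]
```

Call:
play_rows([
  {"tx": 0, "ty": -0.05, "tz": 0, "grip": 1},
  {"tx": 0, "ty": -0.1, "tz": 0, "grip": 1},
  {"tx": 0, "ty": -0.15, "tz": 0, "grip": 1},
  {"tx": 0, "ty": -0.2, "tz": 0, "grip": 1},
  {"tx": 0, "ty": -0.25, "tz": 0, "grip": 1},
  {"tx": 0.04, "ty": -0.255, "tz": 0, "grip": 1},
  {"tx": 0.08, "ty": -0.262, "tz": 0, "grip": 1},
  {"tx": 0.112, "ty": -0.272, "tz": 0, "grip": 1},
  {"tx": 0.15, "ty": -0.293, "tz": 0, "grip": 1},
  {"tx": 0.185, "ty": -0.318, "tz": 0, "grip": 1},
  {"tx": 0.219, "ty": -0.345, "tz": 0, "wz": 0.02, "grip": 1},
  {"tx": 0.245, "ty": -0.383, "tz": 0, "wz": 0.04, "grip": 1},
  {"tx": 0.27, "ty": -0.425, "tz": 0, "wz": 0.06, "grip": 1},
  {"tx": 0.288, "ty": -0.467, "tz": 0, "wz": 0.085, "grip": 1},
  {"tx": 0.288, "ty": -0.467, "tz": 0, "wz": 0.085, "grip": 1},
  {"tx": 0.288, "ty": -0.467, "tz": 0, "wz": 0.085, "grip": 1},
  {"tx": 0.288, "ty": -0.467, "tz": 0, "wz": 0.085, "grip": 1},
  {"tx": 0.288, "ty": -0.467, "tz": 0, "wz": 0.085, "grip": 1},
])

```text
invalid input at $.deltas[0]: expected keys tx, ty, tz, wx, wy, wz, grip
```

Call:
play_rows([
  {"tx": 0, "ty": -0.05, "tz": 0, "wx": 0, "wy": 0, "wz": 0, "grip": 1},
  {"tx": 0, "ty": -0.1, "tz": 0, "wx": 0, "wy": 0, "wz": 0, "grip": 1},
  {"tx": 0, "ty": -0.15, "tz": 0, "wx": 0, "wy": 0, "wz": 0, "grip": 1},
  {"tx": 0, "ty": -0.2, "tz": 0, "wx": 0, "wy": 0, "wz": 0, "grip": 1},
  {"tx": 0, "ty": -0.25, "tz": 0, "wx": 0, "wy": 0, "wz": 0, "grip": 1},
  {"tx": 0.04, "ty": -0.255, "tz": 0, "wx": 0, "wy": 0, "wz": 0, "grip": 1},
  {"tx": 0.08, "ty": -0.262, "tz": 0, "wx": 0, "wy": 0, "wz": 0, "grip": 1},
  {"tx": 0.112, "ty": -0.272, "tz": 0, "wx": 0, "wy": 0, "wz": 0, "grip": 1},
  {"tx": 0.15, "ty": -0.293, "tz": 0, "wx": 0, "wy": 0, "wz": 0, "grip": 1},
  {"tx": 0.185, "ty": -0.318, "tz": 0, "wx": 0, "wy": 0, "wz": 0, "grip": 1},
  {"tx": 0.219, "ty": -0.345, "tz": 0, "wx": 0, "wy": 0, "wz": 0.02, "grip": 1},
  {"tx": 0.245, "ty": -0.383, "tz": 0, "wx": 0, "wy": 0, "wz": 0.04, "grip": 1},
  {"tx": 0.27, "ty": -0.425, "tz": 0, "wx": 0, "wy": 0, "wz": 0.06, "grip": 1},
  {"tx": 0.288, "ty": -0.467, "tz": 0, "wx": 0, "wy": 0, "wz": 0.085, "grip": 1},
  {"tx": 0.288, "ty": -0.467, "tz": 0, "wx": 0, "wy": 0, "wz": 0.085, "grip": 1},
  {"tx": 0.288, "ty": -0.467, "tz": 0, "wx": 0, "wy": 0, "wz": 0.085, "grip": 1},
  {"tx": 0.288, "ty": -0.467, "tz": 0, "wx": 0, "wy": 0, "wz": 0.085, "grip": 1},
  {"tx": 0.288, "ty": -0.467, "tz": 0, "wx": 0, "wy": 0, "wz": 0.085, "grip": 1},
])

```text
time_s: 2.4
position: [297.6, 35.1, 206.4]
eef_rot: [0.0, 0.998, 0.066, 0.0]
force: [-0.0, -0.1, 0.6]
grip_width: 85.7
grasp_force: 0.0
```

Call:
play_rows([
  {"tx": 0.05, "ty": -0.003, "tz": 0, "wx": 0, "wy": 0, "wz": 0, "grip": 1},
  {"tx": 0.1, "ty": -0.006, "tz": 0, "wx": 0, "wy": 0, "wz": 0, "grip": 1},
  {"tx": 0.135, "ty": -0.008, "tz": 0, "wx": 0, "wy": 0, "wz": 0, "grip": 1},
  {"tx": 0.155, "ty": -0.008, "tz": 0, "wx": 0, "wy": 0, "wz": 0, "grip": 1},
  {"tx": 0.155, "ty": -0.008, "tz": 0, "wx": 0, "wy": 0, "wz": 0, "grip": 1},
  {"tx": 0.155, "ty": -0.008, "tz": 0, "wx": 0, "wy": 0, "wz": 0, "grip": 1},
  {"tx": 0.155, "ty": -0.008, "tz": 0, "wx": 0, "wy": 0, "wz": 0, "grip": 1},
])

```text
time_s: 3.1
position: [449.3, 64.3, 206.5]
eef_rot: [0.0, 0.998, 0.067, -0.0]
force: [0.2, -0.4, -0.3]
grip_width: 85.1
grasp_force: 0.0
```

Run:
```python
from h import *
from station import robot, snapshot, search_frame
o=robot.observe(); s=snapshot('wrist'); cv2.imwrite('pics/w.png',s['frame'][:,:,::-1])
T=np.array(s['tool_from_camera']); R=tool(o)*Ro.from_matrix(T[:3,:3]); C=o['position']+tool(o).apply(T[:3,3])
Rc=R.as_matrix().T
np.savez('wrist.npz',R=Rc,t=-Rc@C,intrinsics=s['intrinsics'],dist_coeffs=s['dist_coeffs'])
print(o['position'],C,[(np.round(d['location'],1).tolist(),round(d['p'],2)) for d in search_frame('bar_grip','wrist')])
a=np.radians(7.8);u=np.array([np.cos(a),np.sin(a),0]);c=np.array([450,63,96])
print(proj([c,c-35*u,c+35*u,o['position']+0],'wrist'))
```

```text
[449.31341456  64.27512746 206.50225882] [531.17216028  74.78946739 373.27238843] [([459.6, 66.6, 50.8], 0.84)]
[[324.0384949  227.12601434]
 [324.10457261 266.83336337]
 [323.9658104  184.29460701]
 [322.03968846 288.40826222]]
```

View pics/w.png

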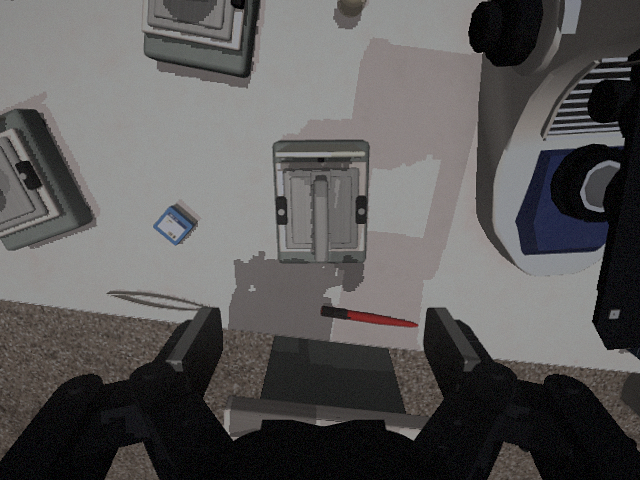

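Run:
```python
from h import *
p=unproj([[320.5,177],[321,261]],96,'wrist');print(p,p.mean(0))
print(unproj([[281,212],[361,211]],55,'wrist'), unproj([[274,142],[368,142],[277,262],[367,262]],50,'wrist').mean(0))
im=cv2.imread('pics/w.png')[130:275,260:380]
cv2.imwrite('pics/w2.png',cv2.resize(im,None,fx=4.1,fy=4.1,interpolation=cv2.INTER_CUBIC))
```

```text
[[489.97235932  71.19066114]
 [420.23947835  61.55042298]] [455.10591884  66.37054206]
[[447.13097094 102.55893454]
 [457.88985084  29.57544425]] [457.37078404  66.22895248]
```

View pics/w2.png

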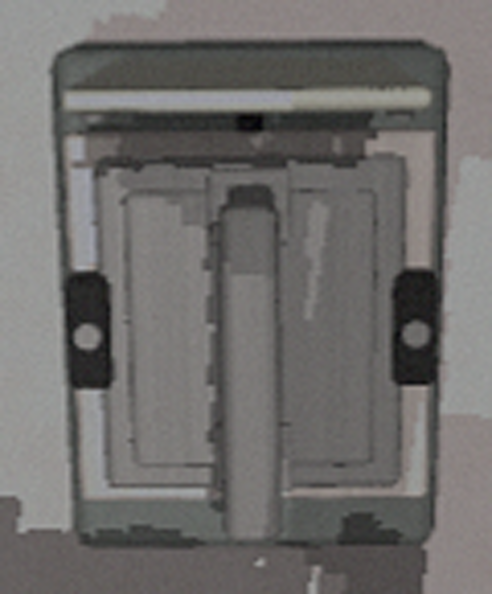

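Call:
play_rows([
  {"tx": 0.004, "ty": -0.001, "tz": 0.03, "wx": 0, "wy": 0, "wz": 0, "grip": 0.6},
  {"tx": 0.004, "ty": -0.001, "tz": 0.06, "wx": 0, "wy": 0, "wz": 0, "grip": 0.6},
  {"tx": 0.004, "ty": -0.001, "tz": 0.085, "wx": 0, "wy": 0, "wz": 0, "grip": 0.6},
  {"tx": 0.004, "ty": -0.001, "tz": 0.105, "wx": 0, "wy": 0, "wz": 0, "grip": 0.6},
  {"tx": 0.004, "ty": -0.001, "tz": 0.12, "wx": 0, "wy": 0, "wz": 0, "grip": 0.6},
  {"tx": 0.004, "ty": -0.001, "tz": 0.13, "wx": 0, "wy": 0, "wz": 0, "grip": 0.6},
  {"tx": 0.004, "ty": -0.001, "tz": 0.134, "wx": 0, "wy": 0, "wz": 0, "grip": 0.6},
  {"tx": 0.004, "ty": -0.001, "tz": 0.134, "wx": 0, "wy": 0, "wz": 0, "grip": 0.6},
  {"tx": 0.004, "ty": -0.001, "tz": 0.134, "wx": 0, "wy": 0, "wz": 0, "grip": 0.6},
])

```text
time_s: 4.1
position: [454.4, 66.9, 73.4]
eef_rot: [0.0, 0.998, 0.068, 0.001]
force: [-0.4, 0.1, 0.6]
grip_width: 51.4
grasp_force: 0.0
```

Run:
```python
from h import *
from station import snapshot
cv2.imwrite('pics/w3.png',snapshot('wrist')['frame'][:,:,::-1])
```

```text
(no output)
```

View pics/w3.png

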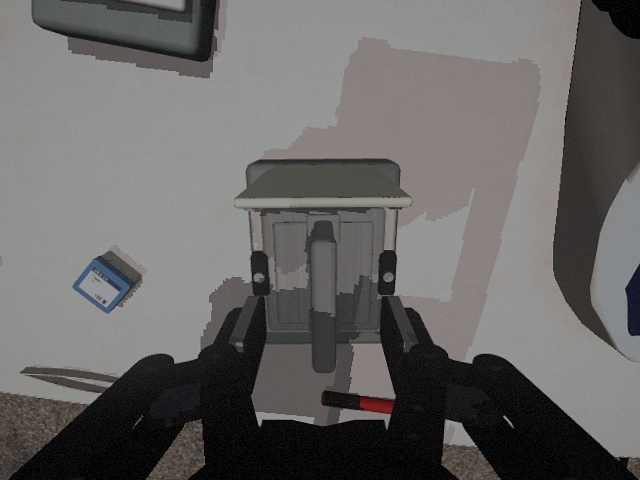

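The bar spans rows 228–372 at column 322. The fingers straddle it, with inner faces at columns 265 and 382, so I'm closing.

Call:
play_rows([
  {"tx": 0, "ty": 0, "tz": 0, "wx": 0, "wy": 0, "wz": 0, "grip": 0.3},
  {"tx": 0, "ty": 0, "tz": 0, "wx": 0, "wy": 0, "wz": 0, "grip": 0.2},
  {"tx": 0, "ty": 0, "tz": 0, "wx": 0, "wy": 0, "wz": 0, "grip": 0},
  {"tx": 0, "ty": 0, "tz": 0, "wx": 0, "wy": 0, "wz": 0, "grip": 0},
  {"tx": 0, "ty": 0, "tz": 0, "wx": 0, "wy": 0, "wz": 0, "grip": 0},
  {"tx": 0, "ty": 0, "tz": 0, "wx": 0, "wy": 0, "wz": 0, "grip": 0},
  {"tx": 0, "ty": 0, "tz": 0, "wx": 0, "wy": 0, "wz": 0, "grip": 0},
  {"tx": 0, "ty": 0, "tz": 0, "wx": 0, "wy": 0, "wz": 0, "grip": 0},
], squeeze=80)

```text
time_s: 4.95
position: [453.8, 67.0, 72.4]
eef_rot: [0.0, 0.998, 0.068, -0.0]
force: [0.7, 0.3, 0.5]
grip_width: 0.2
grasp_force: 0.0
```

Run:
```python
from h import *
from station import snapshot,robot
w=snapshot('wrist')['frame'];s=snapshot('side')['frame']
o=robot.observe();print(o['grip_width'],o['grasp_force'],o['force'],o['position'])
a=cv2.resize(w[150:390,220:420],(500,600));b=cv2.resize(s[190:310,220:280+0],(300,600))
cv2.imwrite('pics/x.png',np.hstack([a,b])[:,:,::-1])
```

```text
0.31132899498226585 0.0 [0.25727724 0.99996575 0.08995782] [453.79173989  66.94769786  72.37467512]
```

View pics/x.png

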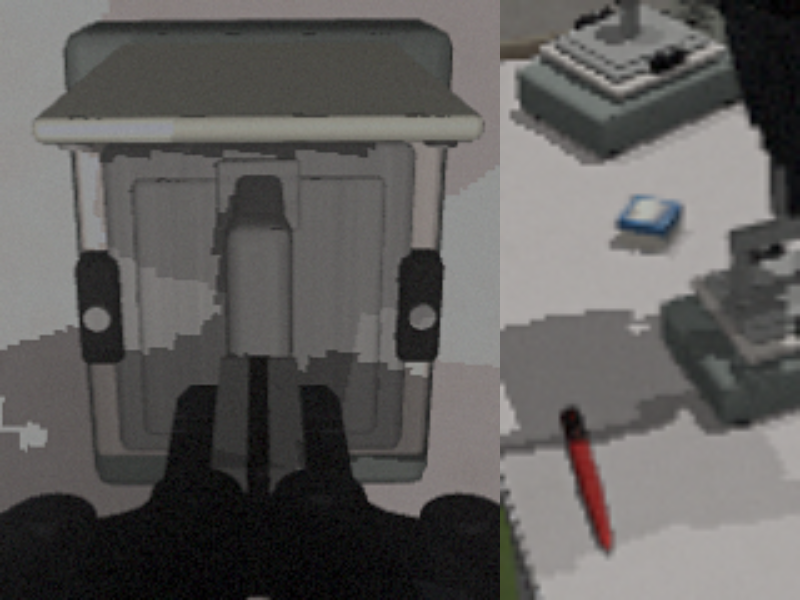

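Run:
```python
from h import *
from station import snapshot,robot
s=snapshot('wrist'); T=np.array(s['tool_from_camera'])
print(T.round(3))
def cam(pos,q,n):
    o=dict(position=np.float64(pos),eef_rot=q)
    R=(tool(o)*Ro.from_matrix(T[:3,:3])).as_matrix().T; C=o['position']+tool(o).apply(T[:3,3])
    np.savez(n+'.npz',R=R,t=-R@C,intrinsics=s['intrinsics'],dist_coeffs=s['dist_coeffs'])
cam([449.3,64.3,206.5],[0,.998,.067,0],'wa');cam([454.4,66.9,73.4],[0,.998,.068,0.001],'wb')
for z in (60,75,90,96): print(z,unproj([[320.5,180.5],[321,261.7]],z,'wa').round(1).tolist(),unproj([[323,242],[322,372],[311,360],[335,360]],z,'wb').round(1).tolist())
o=robot.observe()
cv2.imwrite('pics/s2.png',cv2.resize(snapshot('side')['frame'][200:290,215:335,::-1],None,fx=6.6,fy=6.6,interpolation=cv2.INTER_CUBIC))
```

```text
[[  -0.      -0.948   -0.317   82.489]
 [   1.      -0.      -0.       0.524]
 [   0.      -0.317    0.948 -166.789]
 [   0.       0.       0.       1.   ]]
60 [[481.6, 70.4], [405.1, 59.8]] [[475.2, 69.2], [391.4, 58.4], [399.3, 66.2], [401.3, 51.8]]
75 [[484.0, 70.6], [411.2, 60.5]] [[480.2, 69.9], [403.4, 60.0], [410.6, 67.1], [412.5, 53.9]]
90 [[486.3, 70.8], [417.2, 61.2]] [[485.3, 70.6], [415.4, 61.6], [422.0, 68.1], [423.7, 56.1]]
96 [[487.3, 70.9], [419.6, 61.5]] [[487.3, 70.9], [420.2, 62.2], [426.6, 68.5], [428.1, 56.9]]
```

View pics/s2.png

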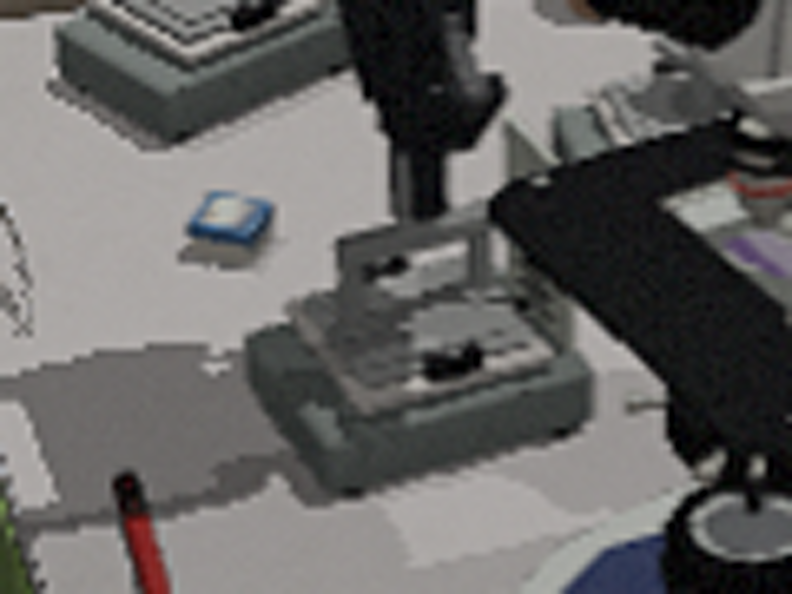

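Run:
```python
from h import *
d=np.load('wb.npz');print(d['intrinsics'])
o=dict(position=np.float64([454.4,66.9,73.4]),eef_rot=[0,.998,.068,0])
for x in (-11,0,11):
  for z in (0,-19,-40):
    P=o['position']+tool(o).apply([x,0,z]); c=d['R']@P+d['t']; print(x,z,proj([P],'wb').round(1),'px/mm',d['intrinsics'][0,0]/c[2])
```

```text
[[354.85820583   0.         322.86458554]
 [  0.         354.85820583 239.57038181]
 [  0.           0.           1.        ]]
-11 0 [[322.1 307.2]] px/mm 1.889576661242972
-11 -19 [[322.  326.7]] px/mm 2.0902927522569015
-11 -40 [[321.8 353.8]] px/mm 2.3683463961954434
0 0 [[322.  288.4]] px/mm 1.9250932500492404
0 -19 [[321.9 306.4]] px/mm 2.133842376296692
0 -40 [[321.8 331.4]] px/mm 2.4244080493320865
11 0 [[322.  268.9]] px/mm 1.9619705586069196
11 -19 [[321.9 285.2]] px/mm 2.1792452565930787
11 -40 [[321.8 307.9]] px/mm 2.48318814703906
```

Run:
```python
from h import *
for z in (72,84,91,97,105): print(z,proj([[454,67,z],[465,68.5,z],[443,65.5,z]],'side').round(1).tolist())
u=np.array([np.cos(.136),np.sin(.136),0]);c=np.array([453.5,66.4,96]);print(proj([c-35*u,c,c+35*u],'side').round(1).tolist())
```

```text
72 [[278.0, 240.6], [281.7, 239.7], [274.2, 241.6]]
84 [[277.9, 237.0], [281.6, 236.0], [274.1, 237.9]]
91 [[277.8, 234.8], [281.5, 233.8], [274.1, 235.7]]
97 [[277.8, 232.9], [281.5, 232.0], [274.0, 233.9]]
105 [[277.7, 230.4], [281.5, 229.5], [273.9, 231.4]]
[[265.7, 236.4], [277.7, 233.4], [289.4, 230.4]]
```

Call:
play_rows([
  {"tx": 0, "ty": 0, "tz": 0, "wx": 0, "wy": 0, "wz": 0, "grip": 0.6},
  {"tx": 0, "ty": 0, "tz": 0, "wx": 0, "wy": 0, "wz": 0, "grip": 0.6},
  {"tx": 0, "ty": 0, "tz": 0, "wx": 0, "wy": 0, "wz": 0, "grip": 0.6},
  {"tx": 0, "ty": 0, "tz": 0, "wx": 0, "wy": 0, "wz": 0, "grip": 0.6},
  {"tx": 0, "ty": 0, "tz": 0.006, "wx": 0, "wy": 0, "wz": 0, "grip": 0.6},
  {"tx": 0, "ty": 0, "tz": 0.012, "wx": 0, "wy": 0, "wz": 0, "grip": 0.6},
  {"tx": 0, "ty": 0, "tz": 0.018, "wx": 0, "wy": 0, "wz": 0, "grip": 0.6},
  {"tx": 0, "ty": 0, "tz": 0.018, "wx": 0, "wy": 0, "wz": 0, "grip": 0.3},
  {"tx": 0, "ty": 0, "tz": 0.018, "wx": 0, "wy": 0, "wz": 0, "grip": 0},
  {"tx": 0, "ty": 0, "tz": 0.018, "wx": 0, "wy": 0, "wz": 0, "grip": 0},
  {"tx": 0, "ty": 0, "tz": 0.018, "wx": 0, "wy": 0, "wz": 0, "grip": 0},
  {"tx": 0, "ty": 0, "tz": 0.018, "wx": 0, "wy": 0, "wz": 0, "grip": 0},
  {"tx": 0, "ty": 0, "tz": 0.018, "wx": 0, "wy": 0, "wz": 0, "grip": 0},
], squeeze=80)

```text
time_s: 6.45
position: [453.9, 66.7, 54.7]
eef_rot: [0.0, 0.998, 0.068, 0.0]
force: [-0.7, -1.3, 1.8]
grip_width: 9.9
grasp_force: 79.0
```

Gripped. Pulling 10 mm first to check for slip.

Call:
play_rows([
  {"tx": 0, "ty": 0, "tz": -0.002, "wx": 0, "wy": 0, "wz": 0, "grip": 0},
  {"tx": 0, "ty": 0, "tz": -0.005, "wx": 0, "wy": 0, "wz": 0, "grip": 0},
  {"tx": 0, "ty": 0, "tz": -0.008, "wx": 0, "wy": 0, "wz": 0, "grip": 0},
  {"tx": 0, "ty": 0, "tz": -0.01, "wx": 0, "wy": 0, "wz": 0, "grip": 0},
  {"tx": 0, "ty": 0, "tz": -0.01, "wx": 0, "wy": 0, "wz": 0, "grip": 0},
  {"tx": 0, "ty": 0, "tz": -0.01, "wx": 0, "wy": 0, "wz": 0, "grip": 0},
], squeeze=80)

```text
time_s: 7.05
position: [453.9, 66.7, 64.3]
eef_rot: [0.0, 0.998, 0.068, 0.0]
force: [3.1, -2.8, -4.5]
grip_width: 10.2
grasp_force: 78.3
```

Call:
play_rows([
  {"tx": 0, "ty": 0, "tz": -0.003, "wx": 0, "wy": 0, "wz": 0, "grip": 0},
  {"tx": 0, "ty": 0, "tz": -0.006, "wx": 0, "wy": 0, "wz": 0, "grip": 0},
  {"tx": 0, "ty": 0, "tz": -0.009, "wx": 0, "wy": 0, "wz": 0, "grip": 0},
  {"tx": 0, "ty": 0, "tz": -0.012, "wx": 0, "wy": 0, "wz": 0, "grip": 0},
  {"tx": 0, "ty": 0, "tz": -0.015, "wx": 0, "wy": 0, "wz": 0, "grip": 0},
  {"tx": 0, "ty": 0, "tz": -0.018, "wx": 0, "wy": 0, "wz": 0, "grip": 0},
  {"tx": 0, "ty": 0, "tz": -0.02, "wx": 0, "wy": 0, "wz": 0, "grip": 0},
  {"tx": 0, "ty": 0, "tz": -0.02, "wx": 0, "wy": 0, "wz": 0, "grip": 0},
  {"tx": 0, "ty": 0, "tz": -0.02, "wx": 0, "wy": 0, "wz": 0, "grip": 0},
], squeeze=80)

```text
time_s: 7.95
position: [453.8, 66.7, 83.3]
eef_rot: [0.0, 0.998, 0.068, -0.0]
force: [5.7, -2.4, -12.0]
grip_width: 10.0
grasp_force: 77.9
```

Run:
```python
from h import *
from station import snapshot,robot
s=snapshot('side')['frame'];w=snapshot('wrist')['frame']
o=robot.observe();print(o['time_s'],o['position'],o['force'])
cv2.imwrite('pics/y.png',np.hstack([cv2.resize(s[200:290,220:310],(400,400)),cv2.resize(w[130:390,190:450],(400,400))])[:,:,::-1])
```

```text
8.05 [453.84975583  66.69767147  83.27060354] [  5.29729367  -2.88977826 -11.25842032]
```

View pics/y.png

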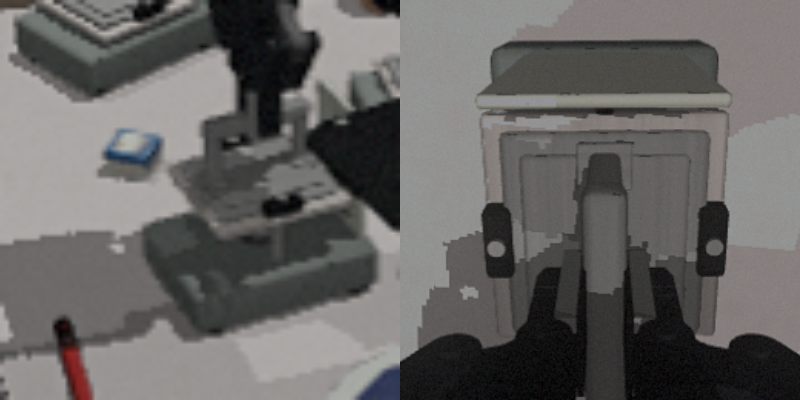

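The picture shows the plate raised off the gauge body, with the bar held between the pads near its middle. The rise is about 29 mm and the force about 12 N. Now I'll hold for 2 s.

Call:
play_rows([
  {"tx": 0, "ty": 0, "tz": 0, "wx": 0, "wy": 0, "wz": 0, "grip": 0},
  {"tx": 0, "ty": 0, "tz": 0, "wx": 0, "wy": 0, "wz": 0, "grip": 0},
  {"tx": 0, "ty": 0, "tz": 0, "wx": 0, "wy": 0, "wz": 0, "grip": 0},
  {"tx": 0, "ty": 0, "tz": 0, "wx": 0, "wy": 0, "wz": 0, "grip": 0},
  {"tx": 0, "ty": 0, "tz": 0, "wx": 0, "wy": 0, "wz": 0, "grip": 0},
  {"tx": 0, "ty": 0, "tz": 0, "wx": 0, "wy": 0, "wz": 0, "grip": 0},
  {"tx": 0, "ty": 0, "tz": 0, "wx": 0, "wy": 0, "wz": 0, "grip": 0},
  {"tx": 0, "ty": 0, "tz": 0, "wx": 0, "wy": 0, "wz": 0, "grip": 0},
  {"tx": 0, "ty": 0, "tz": 0, "wx": 0, "wy": 0, "wz": 0, "grip": 0},
  {"tx": 0, "ty": 0, "tz": 0, "wx": 0, "wy": 0, "wz": 0, "grip": 0},
  {"tx": 0, "ty": 0, "tz": 0, "wx": 0, "wy": 0, "wz": 0, "grip": 0},
  {"tx": 0, "ty": 0, "tz": 0, "wx": 0, "wy": 0, "wz": 0, "grip": 0},
  {"tx": 0, "ty": 0, "tz": 0, "wx": 0, "wy": 0, "wz": 0, "grip": 0},
  {"tx": 0, "ty": 0, "tz": 0, "wx": 0, "wy": 0, "wz": 0, "grip": 0},
  {"tx": 0, "ty": 0, "tz": 0, "wx": 0, "wy": 0, "wz": 0, "grip": 0},
  {"tx": 0, "ty": 0, "tz": 0, "wx": 0, "wy": 0, "wz": 0, "grip": 0},
  {"tx": 0, "ty": 0, "tz": 0, "wx": 0, "wy": 0, "wz": 0, "grip": 0},
  {"tx": 0, "ty": 0, "tz": 0, "wx": 0, "wy": 0, "wz": 0, "grip": 0},
  {"tx": 0, "ty": 0, "tz": 0, "wx": 0, "wy": 0, "wz": 0, "grip": 0},
  {"tx": 0, "ty": 0, "tz": 0, "wx": 0, "wy": 0, "wz": 0, "grip": 0},
], squeeze=80)

```text
time_s: 10.05
position: [453.8, 66.7, 83.2]
eef_rot: [0.0, 0.998, 0.068, -0.0]
force: [6.1, -4.2, -10.9]
grip_width: 10.0
grasp_force: 77.9
```

Call:
play_rows([
  {"tx": 0, "ty": 0, "tz": 0.003, "wx": 0, "wy": 0, "wz": 0, "grip": 0},
  {"tx": 0, "ty": 0, "tz": 0.006, "wx": 0, "wy": 0, "wz": 0, "grip": 0},
  {"tx": 0, "ty": 0, "tz": 0.009, "wx": 0, "wy": 0, "wz": 0, "grip": 0},
  {"tx": 0, "ty": 0, "tz": 0.012, "wx": 0, "wy": 0, "wz": 0, "grip": 0},
  {"tx": 0, "ty": 0, "tz": 0.015, "wx": 0, "wy": 0, "wz": 0, "grip": 0},
  {"tx": 0, "ty": 0, "tz": 0.018, "wx": 0, "wy": 0, "wz": 0, "grip": 0},
  {"tx": 0, "ty": 0, "tz": 0.021, "wx": 0, "wy": 0, "wz": 0, "grip": 0},
  {"tx": 0, "ty": 0, "tz": 0.024, "wx": 0, "wy": 0, "wz": 0, "grip": 0},
  {"tx": 0, "ty": 0, "tz": 0.026, "wx": 0, "wy": 0, "wz": 0, "grip": 0},
  {"tx": 0, "ty": 0, "tz": 0.028, "wx": 0, "wy": 0, "wz": 0, "grip": 0},
  {"tx": 0, "ty": 0, "tz": 0.029, "wx": 0, "wy": 0, "wz": 0, "grip": 0},
  {"tx": 0, "ty": 0, "tz": 0.029, "wx": 0, "wy": 0, "wz": 0, "grip": 0},
  {"tx": 0, "ty": 0, "tz": 0.029, "wx": 0, "wy": 0, "wz": 0, "grip": 0},
], squeeze=80)

```text
time_s: 11.35
position: [453.9, 66.7, 55.6]
eef_rot: [0.0, 0.998, 0.068, 0.0]
force: [1.9, -5.2, -3.6]
grip_width: 10.4
grasp_force: 78.9
```

Call:
play_rows([
  {"tx": 0, "ty": 0, "tz": 0.001, "wx": 0, "wy": 0, "wz": 0, "grip": 0},
  {"tx": 0, "ty": 0, "tz": 0.0015, "wx": 0, "wy": 0, "wz": 0, "grip": 0},
  {"tx": 0, "ty": 0, "tz": 0.0015, "wx": 0, "wy": 0, "wz": 0, "grip": 0},
  {"tx": 0, "ty": 0, "tz": 0.0015, "wx": 0, "wy": 0, "wz": 0, "grip": 0},
], squeeze=80)

```text
time_s: 11.75
position: [453.9, 66.7, 54.7]
eef_rot: [0.0, 0.998, 0.068, 0.0]
force: [0.1, -5.5, 1.3]
grip_width: 9.5
grasp_force: 79.6
```

Home: the force is now slightly upward, as it was before the pull. Letting go and backing off straight up.

Call:
play_rows([
  {"tx": 0, "ty": 0, "tz": 0, "wx": 0, "wy": 0, "wz": 0, "grip": 0.3},
  {"tx": 0, "ty": 0, "tz": 0, "wx": 0, "wy": 0, "wz": 0, "grip": 0.6},
  {"tx": 0, "ty": 0, "tz": 0, "wx": 0, "wy": 0, "wz": 0, "grip": 0.6},
  {"tx": 0, "ty": 0, "tz": 0, "wx": 0, "wy": 0, "wz": 0, "grip": 0.6},
  {"tx": 0, "ty": 0, "tz": 0, "wx": 0, "wy": 0, "wz": 0, "grip": 0.6},
  {"tx": 0, "ty": 0, "tz": -0.01, "wx": 0, "wy": 0, "wz": 0, "grip": 0.6},
  {"tx": 0, "ty": 0, "tz": -0.03, "wx": 0, "wy": 0, "wz": 0, "grip": 0.6},
  {"tx": 0, "ty": 0, "tz": -0.06, "wx": 0, "wy": 0, "wz": 0, "grip": 0.6},
  {"tx": 0, "ty": 0, "tz": -0.1, "wx": 0, "wy": 0, "wz": 0, "grip": 0.6},
  {"tx": 0, "ty": 0, "tz": -0.13, "wx": 0, "wy": 0, "wz": 0, "grip": 0.6},
  {"tx": 0, "ty": 0, "tz": -0.15, "wx": 0, "wy": 0, "wz": 0, "grip": 0.6},
  {"tx": 0, "ty": 0, "tz": -0.15, "wx": 0, "wy": 0, "wz": 0, "grip": 0.6},
  {"tx": 0, "ty": 0, "tz": -0.15, "wx": 0, "wy": 0, "wz": 0, "grip": 0.6},
])

```text
time_s: 13.05
position: [453.8, 67.0, 204.0]
eef_rot: [0.0, 0.998, 0.068, 0.0]
force: [0.1, -0.1, -1.0]
grip_width: 51.1
grasp_force: 0.0
```

Run:
```python
from station import snapshot
import cv2
cv2.imwrite('pics/z.png',snapshot('wrist')['frame'][:,:,::-1])
```

```text
(no output)
```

View pics/z.png

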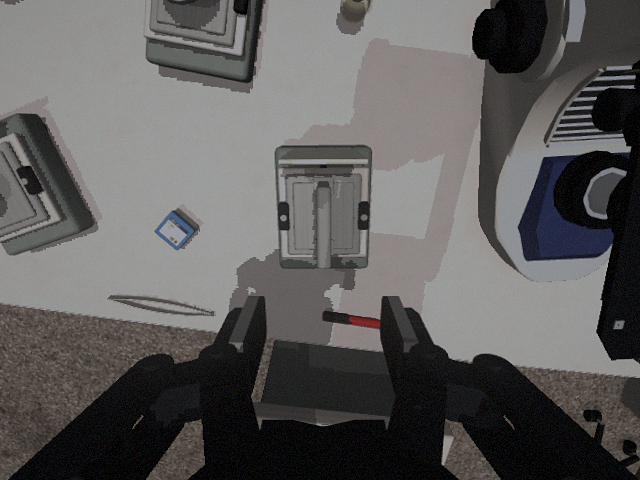

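The gauge at (323,210) looks as it did at first, fully home, and the gripper is clear of it.

```bash
python3 -c "
from station import ticket; print(ticket.hand_in())"
```

```text
the job is handed in; nothing more can be done
None
```

I gripped the bar handle near its middle, pulled it up about 29 mm, held it there for about 2 s, eased it home and let go; the job is handed in, but no verdict came back.

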